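# Weigh the tub from behind the canisters

## Task

Stand the three tall canisters that hem in the small blue-lidded tub out of the way in the wooden tray, then fetch the tub and set it gently on the kitchen scale, inside the ring on its plate. Leave the tub on the scale and only then put the canisters back, each centred on the mat of its own colour, whichever mat it stood on before. Keep everything upright all the time.

Things in the scene. Friction and masses are not known exactly. Their poses are not given: they have to be found in the camera images.
- tub: small round food tub, white side, blue lid with a white spot; 52 mm across, 45 mm tall, 0.14 to 0.28 kg. It stands on a dark steel sheet pan (200 x 230 mm, floor 4 mm and rim 8 mm above the table), hemmed in by three tall canisters, each axis 65 mm from its own, so that a gripper cannot come down over it until they are away. Origin: centre of its underside, z up.
- canister_red: tall canister with red cap and band: aluminium body 66 mm across up to 100 mm, then the cap, 46 mm across, from 100 to 130 mm (top); all one piece, 0.25 to 0.5 kg. Best picked by the cap from above. It starts on one of the three mats, not always that of its own colour. Origin: centre of its underside, z up.
- canister_yellow: tall canister with yellow cap and band: aluminium body 66 mm across up to 100 mm, then the cap, 46 mm across, from 100 to 130 mm (top); all one piece, 0.25 to 0.5 kg. Best picked by the cap from above. It starts on one of the three mats, not always that of its own colour. Origin: centre of its underside, z up.
- canister_green: tall canister with green cap and band: aluminium body 66 mm across up to 100 mm, then the cap, 46 mm across, from 100 to 130 mm (top); all one piece, 0.25 to 0.5 kg. Best picked by the cap from above. It starts on one of the three mats, not always that of its own colour. Origin: centre of its underside, z up.
- mat_red: red mat fixed on the pan: disc 72 mm across, 3 mm thick, with a tab to its -x, 34 mm wide, out to 60 mm from its centre; the tab shows when a canister stands on the disc. One mat lies on the near side of the tub, one left, one right (colours vary); centres 81 mm apart, left to right 127 mm. Origin: centre of the underside; +y runs from the right mat to the left one.
- mat_yellow: yellow mat fixed on the pan: disc 72 mm across, 3 mm thick, with a tab to its -x, 34 mm wide, out to 60 mm from its centre; the tab shows when a canister stands on the disc. One mat lies on the near side of the tub, one left, one right (colours vary); centres 81 mm apart, left to right 127 mm. Origin: centre of the underside; +y runs from the right mat to the left one.
- mat_green: green mat fixed on the pan: disc 72 mm across, 3 mm thick, with a tab to its -x, 34 mm wide, out to 60 mm from its centre; the tab shows when a canister stands on the disc. One mat lies on the near side of the tub, one left, one right (colours vary); centres 81 mm apart, left to right 127 mm. Origin: centre of the underside; +y runs from the right mat to the left one.
- tray: empty pale wooden tray with a dark rim, fixed on the table, on one side of the pan: outside 280 mm along its x by 130 mm along its y, floor 4 mm thick, rim 5 mm wide and 12 mm tall. It takes the three canisters in a row along its x, about 85 mm apart. Origin: centre of its underside.
- scale: black kitchen scale, fixed on the table, on the other side of the pan: 150 x 150 mm, with a rigid round white weighing plate 124 mm across, whose top is 40 mm above the origin; a black ring 82 mm across is drawn on the plate about its middle. A green display lies along its -x edge. Origin: centre of its underside.
There are look-alikes about, which are no part of the job. Of the things like the scale, leave any that is purple; of the rest the smaller one is meant.

How it is judged:
By the outcome, as a careful person would: the job done as asked, in the order asked, and still so for the second after the job is handed in, with the robot touching nothing.
It also fails if it takes over 144 s, if anything falls off the work surface, if the arm or the gripper's body presses on something with over 40 N, if the wrist force passes 120 N, or if a joint passes its speed limit or range.

## Robot

A 6-joint arm with a two-finger parallel gripper is mounted at the origin on the work surface. World frame = base frame: x ahead of the robot, y to its left, z up, the work surface at z = 0. Lengths are in m, angles in degrees, forces in N, time in s.
With the tool pointing down it reaches from about 0.4 to 0.825 m from the base axis. Payload 7 kg.
Tool frame: the origin (TCP) lies midway between the tips of the shut fingers; the grasp point (between the pads) lies 19 mm behind it; z points along the fingers, y is the line along which they close (so a half turn about z gives the same grasp; the last joint's range is limited). The gripper opens to 88 mm and grips with 3 to 60 N. Pads are 19 mm wide; open, the fingers measure 130 mm over their backs; the gripper's body (78 mm by 193 mm) begins 47 mm behind the grasp point.
Start: joints at [80.163, 20.546, 0.682, 0, -70.136, -16.507], TCP at [0.3, 0.605, 0.205] pointing down, gripper open.
Joint ranges: [-176.03, 176.03], [-82.01, 121.73], [-58.28, 71.71], [-173.87, 95.51], [-174.79, -0.11], [-173.66, 173.66]. Speed limits (degrees/s): [136.94, 136.94, 172.46, 180, 180, 180].

## Interface

Orientations are given as [roll, pitch, yaw] about the fixed x, y, z axes, in that order (R = Rz(yaw) Ry(pitch) Rx(roll)).
In Python, from plant import r gives the robot as it stands.
- The arm moves only by the tool carry_out, never from a script. Its argument "deltas" is a list of rows, each a list of 3 entries, a list of its own where there are three numbers: the opening, from 0 (shut) to 1 (fully open), then the shift along the tool's x, y, z in mm, then the turn, a rotation vector about the tool's x, y, z in rad. In form: [[gripper, [tx, ty, tz], [rx, ry, rz]], ...]. A call has 1 to 12 rows; each row is the pose to reach, as a shift and turn from the pose commanded when the call began, along the tool's axes at that moment; what a row does not reach only later rows make up. A row lasts 1/10 s, in which the tool goes at most 50 mm and 8.59 degrees, less where a joint would pass 70% of its speed; a pose out of reach is approached as far as the arm can. A call with a gripper value outside its range is refused whole. The fingers move at their own pace and stop on an object; "squeeze" is the grip in N (left out, the last holds). Time passes only in rows, so rows that repeat a pose let the fingers close. It gives the time, the measured TCP pose, the force, the opening and the grip force at its end, in the units of the state.
- r.get_state(): the state, without advancing time (a new reading comes with each control period).
- r.capture(name): name is "side" or "top" or "wrist"; returns (picture, depth): 384x512x3 uint8, red, green, blue; 384x512 float32, m along the optical axis (not along the pixel's ray), 0 where there is no reading.
- r.get_calibration(name): a dict with "fov_y" (degrees; the focal length in pixels is half the picture's height over the tangent of half this angle, whatever the lens; pixels are square), "cx", "cy" (the principal point, pixels), "view" (4x4, takes a point from world to camera coordinates). Camera axes: x right, y down, z forward; pixel columns grow to the right and rows downward; lengths in m; the calibration is good to about 2 mm. A picture is of the moment at which its call begins: read the wrist's pose just before it. get_calibration takes no time and is no camera call; for the wrist camera it gives the pose at the moment of the call.
- r.close_job(): hands the job in; it is judged then, once.
The state is a dict: "time_s": time; "joints": joint angles; "qd": joint speeds; "joint_torque": joint torques, N m; "tcp_pos": TCP position; "eef_rot": TCP orientation; "contact_force": force on the tool from outside, world axes, zero at the start; "moment": the same for the moment, N m; "gripper_width": finger opening in m; "gripper_force": force on a finger pad.
Only numpy, scipy, OpenCV 4.12 (cv2) and the standard library are available. Lean on these libraries where they do the work, as an engineer would, in place of code of your own. Each camera call takes 0.05 s, during which the arm holds its last target. There are 200 camera calls.

## Working session

There is one attempt and no reset: what is moved stays moved. The work goes in short steps, Python scripts to look and compute and a tool call to move; the robot and the scene stay as the last step left them, time stands still between calls to the robot, and variables do not carry over. Pictures are saved under pics/ and viewed, at most 14 in all, crops included, and the job is handed in when it is done.

Besides the shell and the picture viewer there is one more tool, called as name([rows], argument=value, ...), one row to a line, values as JSON. carry_out: Moves the arm, as the interface text tells. Its arguments: {"type":"object","properties":{"deltas":{"type":"array"},"squeeze":{"type":"number"}},"required":["deltas"]}

```bash
ls; mkdir -p pics; python3 - <<'E'
from plant import r
import cv2,numpy as np
s=r.get_state();print({k:np.round(v,3).tolist() for k,v in s.items()})
for n in("top","side"):
    p,d=r.capture(n);np.savez(f"pics/{n}0.npz",p=p,d=d);cv2.imwrite(f"pics/{n}0.png",p[:,:,::-1]);c=r.get_calibration(n);print(n,c["fov_y"],c["cx"],c["cy"],np.round(c["view"],3).tolist(), c.keys())
E
```

```text
pics
{'time_s': 0.0, 'joints': [80.161, 20.591, 0.632, -0.022, -70.136, -16.51], 'qd': [0.031, 0.038, 0.066, -0.105, -0.015, 0.047], 'joint_torque': [-0.002, -58.271, 29.306, 6.998, 0.007, -0.0], 'tcp_pos': [0.299, 0.604, 0.204], 'eef_rot': [179.904, -0.007, -26.356], 'contact_force': [0.296, -0.204, 0.229], 'moment': [0.009, 0.005, -0.031], 'gripper_force': 0.0, 'gripper_width': 0.088}
top 56.81811583967033 253.46881090050798 192.98302529819702 [[0.017, -0.999, 0.029, -0.16], [-0.993, -0.02, -0.12, 0.423], [0.12, -0.026, -0.992, 0.961], [0.0, 0.0, 0.0, 1.0]] dict_keys(['fov_y', 'cx', 'cy', 'view'])
side 51.26331189398434 253.45845944609331 191.40876648179704 [[0.987, -0.158, 0.001, -0.442], [-0.106, -0.67, -0.735, -0.024], [0.117, 0.725, -0.678, 1.233], [0.0, 0.0, 0.0, 1.0]] dict_keys(['fov_y', 'cx', 'cy', 'view'])
```

View pics/top0.png

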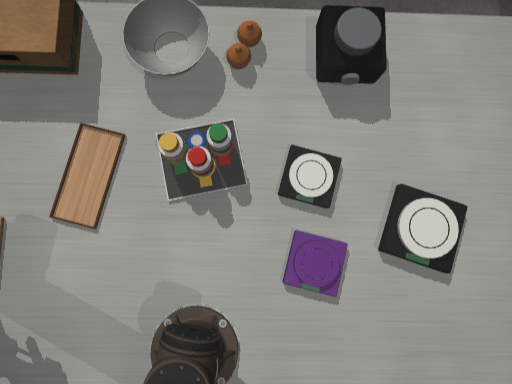

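View pics/side0.png

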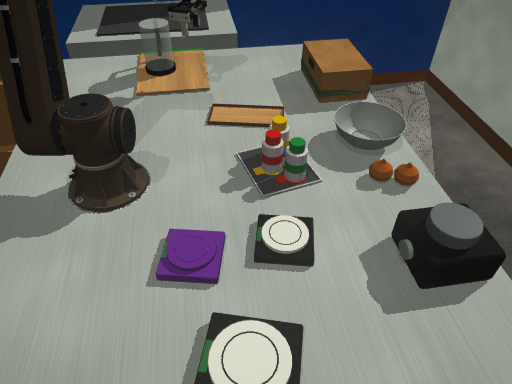

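The side view puts the tray top centre and the cluster at (280,150). The top view shows yellow (171,144), red (199,157), green (219,132), tub (196,140), tray (88,176), the right scale (310,176, small and black), and mat tabs green at left, yellow near and red at right. So yellow stands on green, red on yellow, and green on red.

```bash
cat > h.py <<'E'
import numpy as np,cv2,json
from plant import r
def cast(c,uv,z):
    f=192/np.tan(np.radians(c["fov_y"]/2));V=np.array(c["view"]);R,t=V[:3,:3],V[:3,3]
    uv=np.atleast_2d(uv).astype(float);d=np.c_[(uv[:,0]-c["cx"])/f,(uv[:,1]-c["cy"])/f,np.ones(len(uv))]@R
    o=-R.T@t;return o+d*((z-o[2])/d[:,2])[:,None]
def proj(c,P):
    f=192/np.tan(np.radians(c["fov_y"]/2));V=np.array(c["view"]);q=np.atleast_2d(P)@V[:3,:3].T+V[:3,3]
    return np.c_[c["cx"]+f*q[:,0]/q[:,2],c["cy"]+f*q[:,1]/q[:,2]]
def hsv(p): return cv2.cvtColor(p,cv2.COLOR_RGB2HSV)
def mask(H,col):
    h,s,v=cv2.split(H);b=(s>110)&(v>50)
    m={"red":(h<8)|(h>172),"yellow":(h>18)&(h<32),"green":(h>50)&(h<85),"blue":(h>100)&(h<125),"purple":(h>130)&(h<155)}[col]
    return (b&m).astype(np.uint8)*255
def blobs(m,amin=15):
    cs,_=cv2.findContours(m,cv2.RETR_EXTERNAL,cv2.CHAIN_APPROX_NONE)
    return sorted([c for c in cs if cv2.contourArea(c)>=amin],key=cv2.contourArea,reverse=True)
def plan(cmd,yaw,P,yaw2=None):
    """tool-frame shift (mm) and rz (rad) from commanded pos cmd,yaw(deg) to P"""
    d=(np.array(P)-cmd)*1e3;c,s=np.cos(np.radians(yaw)),np.sin(np.radians(yaw))
    out=[c*d[0]+s*d[1],s*d[0]-c*d[1],-d[2]]
    return np.round(out,1).tolist(),None if yaw2 is None else round(-np.radians(yaw2-yaw),3)
E
python3 - <<'E'
from h import *
p=np.load("pics/top0.npz")["p"];c=r.get_calibration("top");H=hsv(p)
for col in("red","yellow","green","blue"):
    for b in blobs(mask(H,col)):
        x,y,w,h=cv2.boundingRect(b)
        if 150<x<245 and 110<y<210 or col=="green":
            (e,rad)=cv2.minEnclosingCircle(b);print(col,np.round(e),round(rad,1),cv2.contourArea(b),"z.137",cast(c,e,.137)[0,:2].round(4),"z0.007",cast(c,e,.007)[0,:2].round(4))
g=cv2.cvtColor(p,cv2.COLOR_RGB2GRAY);s=H[:,:,1]
m=((g>170)&(s<60)).astype(np.uint8)*255
for b in blobs(m,300):
    x,y,w,h=cv2.boundingRect(b)
    if 270<x<470 and 130<y<280:
        (e,ax,_)=cv2.fitEllipse(b);P=cast(c,e,.04)[0];print("plate",e,ax,P[:2].round(4))
m=((H[:,:,0]<22)&(s>60)&(g>40)).astype(np.uint8)*255
for b in blobs(m,500):
    R=cv2.minAreaRect(b);print("tray?",R[0],cv2.contourArea(b),[q.round(4).tolist() for q in cast(c,cv2.boxPoints(R),.01)[:,:2]]) if 40<R[0][0]<140 and R[0][1]>100 else 0
E
```

```text
red [197. 156.] 9.5 248.0 z.137 [ 0.5028 -0.0063] z0.007 [0.532  0.0115]
red [222. 151.] 14.2 120.0 z.137 [ 0.5159 -0.0693] z0.007 [ 0.547  -0.0609]
yellow [168. 142.] 10.0 258.0 z.137 [0.5358 0.066 ] z0.007 [0.5698 0.0946]
yellow [206. 173.] 15.3 119.0 z.137 [ 0.4612 -0.0305] z0.007 [ 0.4842 -0.0163]
yellow [178. 154.] 10.3 24.0 z.137 [0.5081 0.0411] z0.007 [0.538  0.0659]
green [218. 132.] 8.7 202.5 z.137 [ 0.5664 -0.0555] z0.007 [ 0.6051 -0.0451]
green [180. 168.] 6.7 76.0 z.137 [0.4715 0.0346] z0.007 [0.496  0.0585]
blue [196. 140.] 9.3 83.5 z.137 [ 0.5437 -0.0029] z0.007 [0.5789 0.0154]
plate (428.32568359375, 227.5963897705078) (56.13248062133789, 60.003231048583984) [ 0.3382 -0.6351]
plate (310.8208312988281, 174.7816619873047) (41.27387619018555, 42.829952239990234) [ 0.4787 -0.31  ]
tray? (87.60000610351562, 175.6999969482422) 4545.0 [[0.3517, 0.413], [0.6288, 0.3458], [0.5876, 0.2147], [0.3123, 0.2863]]
```

```bash
python3 - <<'E'
from h import *
c=r.get_calibration("wrist");V=np.array(c["view"]);R,t=V[:3,:3],V[:3,3]
o=-R.T@t;yaw=np.radians(-26.35);d=o-[.3,.605,.205]
print(c["fov_y"],c["cx"],c["cy"],o.round(4),"tool xyz",np.cos(yaw)*d[0]+np.sin(yaw)*d[1],np.sin(yaw)*d[0]-np.cos(yaw)*d[1],-d[2],"\n",R.round(3))
a=-26.4
# look pose: over cluster
print(plan(np.array([.3,.605,.205]),a,[.47,.315,.40],-14-0))
E
```

```text
62.904551601551425 252.40349906015598 189.7890225918697 [0.3716 0.5689 0.3829] tool xyz 0.08017264169858365 0.0005406969146733581 -0.17789455460906387 
 [[-0.443 -0.897  0.002]
 [-0.857  0.424  0.293]
 [-0.264  0.128 -0.956]]
([281.2, 184.2, -195.0], np.float64(-0.216))
```

carry_out([
  [1, [281, 184, -65], [0, 0, -0.2]],
  [1, [281, 184, -65], [0, 0, -0.2]],
  [1, [281, 184, -65], [0, 0, -0.2]],
  [1, [281, 184, -65], [0, 0, -0.2]],
  [1, [281, 184, -65], [0, 0, -0.2]],
  [1, [281, 184, -65], [0, 0, -0.2]],
  [1, [281, 184, -65], [0, 0, -0.2]],
  [1, [281, 184, -65], [0, 0, -0.2]],
  [1, [281, 184, -65], [0, 0, -0.2]],
  [0.7, [281, 184, -65], [0, 0, -0.2]],
  [0.7, [281, 184, -65], [0, 0, -0.2]],
])

```text
time_s: 1.2
tcp_pos: [0.4691, 0.316, 0.2692]
eef_rot: [180.0, 0.0, -14.8]
contact_force: [-0.2, -0.0, -1.0]
gripper_width: 0.0771
gripper_force: 0.0
```

```bash
python3 - <<'E'
from h import *
s=r.get_state();print(s["time_s"],s["tcp_pos"],s["eef_rot"],s["joints"])
c=r.get_calibration("wrist");p,d=r.capture("wrist");np.savez("pics/w1.npz",p=p,d=d,**{k:c[k] for k in c});cv2.imwrite("pics/w1.png",p[:,:,::-1])
E
```

```text
1.2 [0.46913079 0.31601457 0.26920582] [ 1.79954509e+02  2.82614367e-02 -1.48139837e+01] [ 5.37787146e+01  8.23166015e+00 -7.42628375e+00 -1.00792656e-02
 -7.43947240e+01  2.14100288e+01]
```

View pics/w1.png

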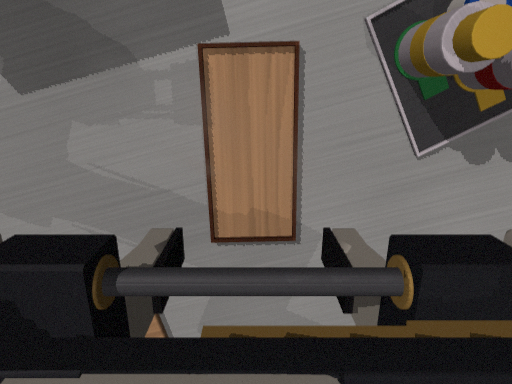

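The tray spans corners about (199,43), (299,41), (296,241) and (212,244). The pan with the yellow cap is at upper right.

```bash
python3 - <<'E'
from h import *
z=np.load("pics/w1.npz");p=z["p"];c={k:z[k] for k in("fov_y","cx","cy","view")}
H=hsv(p);m=((H[:,:,1]>60)&(H[:,:,0]<25)).astype(np.uint8)*255;m[252:]=0;m[:,:190]=0;m[:,310:]=0
b=blobs(m,2000)[0]
P=cast(c,b[:,0,:],.010)[:,:2].astype(np.float32);R=cv2.minAreaRect(P*1000);print(R,cv2.contourArea(b));print(cv2.boxPoints(R))
E
```

```text
((472.526611328125, 316.9215393066406), (130.64837646484375, 280.75164794921875), 76.54374694824219) 18352.0
[[320.80328 286.0565 ]
 [593.8477  220.72478]
 [624.24994 347.7866 ]
 [351.2055  413.1183 ]]
```

carry_out([
  [0.7, [73, 276, 0], [0, 0, 0]],
  [0.7, [73, 276, 0], [0, 0, 0]],
  [0.7, [73, 276, 0], [0, 0, 0]],
  [0.7, [73, 276, 0], [0, 0, 0]],
  [0.7, [73, 276, 0], [0, 0, 0]],
  [0.7, [73, 276, 0], [0, 0, 0]],
  [0.7, [73, 276, 0], [0, 0, 0]],
  [0.7, [73, 276, 0], [0, 0, 0]],
  [0.7, [73, 276, 0], [0, 0, 0]],
])

```text
time_s: 2.15
tcp_pos: [0.4694, 0.0307, 0.2696]
eef_rot: [180.0, 0.0, -14.8]
contact_force: [0.2, 0.3, -0.7]
gripper_width: 0.0613
gripper_force: 0.0
```

```bash
python3 - <<'E'
from h import *
s=r.get_state();print(s["time_s"],s["tcp_pos"],s["eef_rot"],s["joints"])
c=r.get_calibration("wrist");p,d=r.capture("wrist");np.savez("pics/w2.npz",p=p,d=d,**{k:c[k] for k in c});cv2.imwrite("pics/w2.png",p[:,:,::-1])
E
```

```text
2.15 [0.46944732 0.03068613 0.26961832] [ 1.79995766e+02  1.25324712e-02 -1.48270877e+01] [ 2.77950548e+01 -1.43856191e+00 -1.78178979e+01 -5.59815326e-03
 -7.36327527e+01  4.73794361e+01]
```

View pics/w2.png

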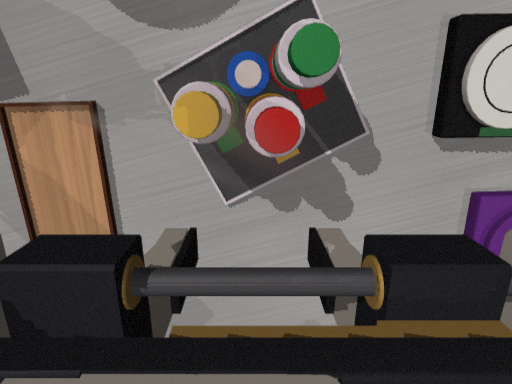

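The picture shows caps yellow (195,115), green (313,50) and red (276,130), and the tub lid at (247,73). The scale is at the right edge.

```bash
cat >> h.py <<'E'
def caps(p,c,z,cols=("red","yellow","green"),show=True):
    H=hsv(p);out={}
    for col in cols:
        m=mask(H,col);m[235:]=0;v=H[:,:,2];b=blobs(m,150)
        if not b: continue
        m2=np.zeros_like(m);cv2.drawContours(m2,[b[0]],-1,255,-1)
        t,_=cv2.threshold(v[m2>0].reshape(-1,1),0,255,cv2.THRESH_OTSU)
        top=cv2.morphologyEx(((m2>0)&(v>t)).astype(np.uint8)*255,cv2.MORPH_OPEN,np.ones((5,5)))
        for nm,q in(("all",b[0]),("top",blobs(top,100)[0])):
            q=cv2.convexHull(q);P=(cast(c,q[:,0,:],z)[:,:2]*1000).astype(np.float32);e=cv2.fitEllipse(P);k=cv2.minEnclosingCircle(P)
            if show: print(col,nm,"ellipse",np.round(e[0],1),np.round(e[1],1),"circ",np.round(k[0],1),round(2*k[1],1))
            out[col,nm]=e
    return out
E
python3 - <<'E'
from h import *
z=np.load("pics/w2.npz");p=z["p"];c={k:z[k] for k in("fov_y","cx","cy","view")}
caps(p,c,.137);caps(p,c,.049,("blue",))
E
```

```text
red all ellipse [507.8  -4.4] [44.  46.1] circ [508.   -4.5] 46.2
red top ellipse [507.7  -4.7] [43.6 43.8] circ [507.8  -4.8] 44.2
yellow all ellipse [542.1  67.1] [44.2 46.2] circ [541.9  66.8] 46.6
yellow top ellipse [542.1  68.1] [43.7 44. ] circ [542.1  68.2] 44.3
green all ellipse [569.4 -53.8] [43.8 47.1] circ [569.4 -53.4] 47.6
green top ellipse [569.8 -55.1] [43.4 44.1] circ [569.8 -55. ] 44.3
blue all ellipse [570.3   9.5] [50.9 51.7] circ [570.4   9.5] 51.8
blue top ellipse [570.5   9.4] [30.7 31. ] circ [570.5   9.5] 31.3
```

carry_out([
  [0.7, [40, -37, 60], [0, 0, 0]],
  [0.7, [60, -55.5, 110], [0, 0, 0]],
  [0.7, [60, -55.5, 120], [0, 0, 0]],
  [0.7, [60, -55.5, 135], [0, 0, 0]],
  [0.7, [60, -55.5, 150], [0, 0, 0]],
  [0.7, [60, -55.5, 157], [0, 0, 0]],
  [0.7, [60, -55.5, 157], [0, 0, 0]],
  [0.3, [60, -55.5, 157], [0, 0, 0]],
  [0.3, [60, -55.5, 157], [0, 0, 0]],
  [0.3, [60, -55.5, 157], [0, 0, 0]],
  [0.3, [60, -55.5, 157], [0, 0, 0]],
  [0.3, [60, -55.5, 157], [0, 0, 0]],
], squeeze=30)

```text
time_s: 3.4
tcp_pos: [0.5423, 0.0684, 0.1137]
eef_rot: [-179.9, -0.1, -14.9]
contact_force: [-0.5, 2.3, 6.0]
gripper_width: 0.0429
gripper_force: 30.0
```

carry_out([
  [0.3, [0, 0, -8], [0, 0, 0]],
  [0.3, [0, 0, -25], [0, 0, 0]],
  [0.3, [0, 0, -50], [0, 0, 0]],
  [0.3, [-4, -20, -68], [0, 0, 0]],
  [0.3, [-11, -52, -75], [0, 0, 0]],
  [0.3, [-18, -88, -75], [0, 0, 0]],
  [0.3, [-25, -124, -75], [0, 0, 0]],
  [0.3, [-33, -160, -75], [0, 0, 0]],
  [0.3, [-40, -192, -75], [0, 0, 0]],
  [0.3, [-44, -215, -75], [0, 0, 0]],
  [0.3, [-46, -225, -70], [0, 0, 0]],
  [0.3, [-46, -225, -60], [0, 0, 0]],
])

```text
time_s: 4.6
tcp_pos: [0.5552, 0.2982, 0.1726]
eef_rot: [-180.0, -0.0, -14.8]
contact_force: [-0.9, -1.1, 0.1]
gripper_width: 0.0261
gripper_force: 0.0
```

carry_out([
  [0.3, [0, 0, 15], [0, 0, 0]],
  [0.3, [0, 0, 33], [0, 0, 0]],
  [0.3, [0, 0, 48], [0, 0, 0]],
  [0.3, [0, 0, 57], [0, 0, 0]],
  [0.3, [0, 0, 61], [0, 0, 0]],
  [0.3, [0, 0, 62], [0, 0, 0]],
  [0.3, [0, 0, 62], [0, 0, 0]],
])

```text
time_s: 5.3
tcp_pos: [0.5553, 0.2972, 0.1112]
eef_rot: [-180.0, -0.0, -14.9]
contact_force: [-0.1, -0.5, 0.4]
gripper_width: 0.0264
gripper_force: 0.0
```

The cap slipped out of the grip, so I'm looking before anything else.

```bash
python3 - <<'E'
from h import *
a=r.capture("top")[0];b=r.capture("side")[0];np.savez("pics/x1.npz",a=a,b=b)
cv2.imwrite("pics/x1.png",np.hstack([cv2.resize(a[90:250,20:260],None,fx=1.66,fy=1.66),cv2.resize(b[80:240,180:420],None,fx=1.66,fy=1.66)])[:,:,::-1])
E
```

```text
(no output)
```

View pics/x1.png

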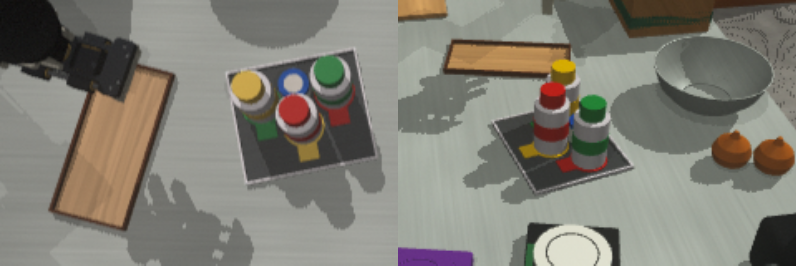

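The yellow canister is still upright on its mat and nothing was lost. I'll go back, re-measure and grip harder, checking the hold before carrying.

carry_out([
  [0.7, [0, 0, -50], [0, 0, 0]],
  [0.7, [0, 0, -100], [0, 0, 0]],
  [0.7, [-2, 30, -140], [0, 0, 0]],
  [0.7, [-14, 280, -159], [0, 0, 0]],
  [0.7, [-14, 280, -159], [0, 0, 0]],
  [0.7, [-14, 280, -159], [0, 0, 0]],
  [0.7, [-14, 280, -159], [0, 0, 0]],
  [0.7, [-14, 280, -159], [0, 0, 0]],
  [0.7, [-14, 280, -159], [0, 0, 0]],
  [0.7, [-14, 280, -159], [0, 0, 0]],
])

```text
time_s: 6.4
tcp_pos: [0.4695, 0.0294, 0.271]
eef_rot: [-179.9, -0.1, -15.0]
contact_force: [0.3, 0.3, -0.4]
gripper_width: 0.0614
gripper_force: 0.0
```

```bash
python3 - <<'E'
from h import *
c=r.get_calibration("wrist");p,d=r.capture("wrist");np.savez("pics/w3.npz",p=p,d=d,**{k:c[k] for k in c})
caps(p,c,.137);caps(p,c,.049,("blue",))
f=192/np.tan(np.radians(c["fov_y"]/2));V=np.array(c["view"])
v,u=np.mgrid[0:384,0:512];q=np.stack([(u-c["cx"])/f*d,(v-c["cy"])/f*d,d],-1);W=(q-V[:3,3])@V[:3,:3]
for x,y in((.542,.068),(.508,-.0047),(.5698,-.055)):
    rr=np.hypot(W[...,0]-x,W[...,1]-y);k=(d>0)&(rr<.02);print(np.median(W[k][:,2]), [np.round(np.median(W[(d>0)&(abs(rr-a)<.001)][:,2]),4) for a in(.005,.015,.019,.021,.023,.025,.028,.031)])
E
```

```text
red all ellipse [507.8  -4.6] [44.2 45.8] circ [508.   -4.8] 46.1
red top ellipse [507.7  -4.6] [43.5 43.9] circ [507.7  -4.4] 44.3
yellow all ellipse [542.4  66.6] [44.4 45.9] circ [542.5  66.1] 46.6
yellow top ellipse [542.4  67.4] [43.9 44. ] circ [542.4  67.4] 44.4
green all ellipse [569.4 -53.9] [43.8 46.8] circ [569.  -53.5] 47.4
green top ellipse [569.8 -55.1] [43.1 44.3] circ [569.8 -55. ] 44.3
blue all ellipse [570.4   9.6] [51.1 51.8] circ [570.4   9.5] 51.8
blue top ellipse [570.6   9.3] [30.6 30.9] circ [570.7   9.2] 31.2
0.1359506854979034 [np.float64(0.1359), np.float64(0.136), np.float64(0.1359), np.float64(0.3729), np.float64(0.3768), np.float64(0.3807), np.float64(0.3809), np.float64(0.381)]
0.3746824386500174 [np.float64(0.1359), np.float64(0.3735), np.float64(0.3813), np.float64(0.3938), np.float64(0.387), np.float64(0.3857), np.float64(0.3844), np.float64(0.3824)]
0.13593197326529716 [np.float64(0.1359), np.float64(0.1361), np.float64(0.1358), np.float64(0.1354), np.float64(0.1167), np.float64(0.1058), np.float64(0.1059), np.float64(0.105)]
```

carry_out([
  [0.7, [40, -37, 60], [0, 0, 0]],
  [0.7, [60.5, -54.5, 110], [0, 0, 0]],
  [0.7, [60.5, -54.5, 125], [0, 0, 0]],
  [0.7, [60.5, -54.5, 142], [0, 0, 0]],
  [0.7, [60.5, -54.5, 155], [0, 0, 0]],
  [0.7, [60.5, -54.5, 160], [0, 0, 0]],
  [0.7, [60.5, -54.5, 160], [0, 0, 0]],
  [0.3, [60.5, -54.5, 160], [0, 0, 0]],
  [0.3, [60.5, -54.5, 160], [0, 0, 0]],
  [0.3, [60.5, -54.5, 160], [0, 0, 0]],
  [0.3, [60.5, -54.5, 160], [0, 0, 0]],
  [0.3, [60.5, -54.5, 160], [0, 0, 0]],
], squeeze=50)

```text
time_s: 7.65
tcp_pos: [0.5427, 0.0677, 0.111]
eef_rot: [-179.9, -0.1, -14.9]
contact_force: [-1.0, 1.0, 8.0]
gripper_width: 0.0435
gripper_force: 50.0
```

carry_out([
  [0.3, [0, 0, 0], [0, 0, 0]],
  [0.3, [0, 0, -3], [0, 0, 0]],
  [0.3, [0, 0, -6], [0, 0, 0]],
  [0.3, [0, 0, -6], [0, 0, 0]],
])

```text
time_s: 8.05
tcp_pos: [0.5417, 0.0673, 0.1157]
eef_rot: [180.0, 0.0, -14.9]
contact_force: [0.6, -0.2, -3.8]
gripper_width: 0.0435
gripper_force: 50.0
```

carry_out([
  [0.3, [0, 0, -4], [0, 0, 0]],
  [0.3, [0, 0, -10], [0, 0, 0]],
  [0.3, [0, 0, -18], [0, 0, 0]],
  [0.3, [0, 0, -25], [0, 0, 0]],
  [0.3, [0, 0, -30], [0, 0, 0]],
  [0.3, [0, 0, -30], [0, 0, 0]],
], squeeze=60)

```text
time_s: 8.65
tcp_pos: [0.5425, 0.0676, 0.1469]
eef_rot: [-179.9, -0.1, -14.9]
contact_force: [0.3, -0.2, -3.7]
gripper_width: 0.0433
gripper_force: 60.0
```

carry_out([
  [0.3, [0, 0, -10], [0, 0, 0]],
  [0.3, [-2, -10, -22], [0, 0, 0]],
  [0.3, [-6, -27, -32], [0, 0, 0]],
  [0.3, [-11, -50, -36], [0, 0, 0]],
  [0.3, [-16, -75, -36], [0, 0, 0]],
  [0.3, [-21, -100, -36], [0, 0, 0]],
  [0.3, [-26, -125, -36], [0, 0, 0]],
  [0.3, [-31, -150, -36], [0, 0, 0]],
  [0.3, [-36, -175, -36], [0, 0, 0]],
  [0.3, [-41, -197, -36], [0, 0, 0]],
  [0.3, [-44.5, -215, -34], [0, 0, 0]],
  [0.3, [-46.5, -225, -30], [0, 0, 0]],
])

```text
time_s: 9.85
tcp_pos: [0.5549, 0.299, 0.1759]
eef_rot: [-180.0, -0.0, -14.8]
contact_force: [0.2, -0.1, -3.7]
gripper_width: 0.0435
gripper_force: 60.0
```

carry_out([
  [0.3, [0, 0, 10], [0, 0, 0]],
  [0.3, [0, 0, 25], [0, 0, 0]],
  [0.3, [0, 0, 42], [0, 0, 0]],
  [0.3, [0, 0, 55], [0, 0, 0]],
  [0.3, [0, 0, 62], [0, 0, 0]],
  [0.3, [0, 0, 66], [0, 0, 0]],
  [0.3, [0, 0, 68], [0, 0, 0]],
  [0.3, [0, 0, 68], [0, 0, 0]],
])

```text
time_s: 10.65
tcp_pos: [0.5553, 0.2969, 0.1084]
eef_rot: [-180.0, -0.0, -14.9]
contact_force: [0.1, 0.3, -3.8]
gripper_width: 0.0433
gripper_force: 60.0
```

carry_out([
  [0.3, [0, 0, 0.5], [0, 0, 0]],
  [0.3, [0, 0, 1], [0, 0, 0]],
  [0.3, [0, 0, 1.5], [0, 0, 0]],
  [0.3, [0, 0, 1.5], [0, 0, 0]],
])

```text
time_s: 11.05
tcp_pos: [0.5556, 0.2971, 0.1081]
eef_rot: [-179.9, -0.1, -14.9]
contact_force: [-2.4, -2.4, 7.1]
gripper_width: 0.0432
gripper_force: 60.0
```

carry_out([
  [0.4, [0, 0, 0], [0, 0, 0]],
  [0.7, [0, 0, 0], [0, 0, 0]],
  [0.7, [0, 0, 0], [0, 0, 0]],
  [0.7, [0, 0, -15], [0, 0, 0]],
  [0.7, [0, 0, -55], [0, 0, 0]],
  [0.7, [3, 30, -75], [0, 0, 0]],
  [0.7, [31.5, 303.5, -75], [0, 0, 0]],
  [0.7, [31.5, 303.5, -75], [0, 0, 0]],
  [0.7, [31.5, 303.5, -75], [0, 0, 0]],
  [0.7, [31.5, 303.5, -75], [0, 0, 0]],
  [0.7, [31.5, 303.5, -75], [0, 0, 0]],
  [0.7, [31.5, 303.5, -75], [0, 0, 0]],
])

```text
time_s: 12.25
tcp_pos: [0.5065, -0.0074, 0.1818]
eef_rot: [-180.0, -0.1, -15.0]
contact_force: [1.5, -0.0, -0.0]
gripper_width: 0.0614
gripper_force: 0.0
```

carry_out([
  [0.7, [0, 0, 0], [0, 0, 0]],
  [0.7, [0, 0, 0], [0, 0, 0]],
  [0.7, [0, 0, 25], [0, 0, 0]],
  [0.7, [0, 0, 45], [0, 0, 0]],
  [0.7, [0, 0, 60], [0, 0, 0]],
  [0.7, [0, 0, 69], [0, 0, 0]],
  [0.7, [0, 0, 72], [0, 0, 0]],
  [0.7, [0, 0, 72], [0, 0, 0]],
])

```text
time_s: 13.05
tcp_pos: [0.5076, -0.0041, 0.1093]
eef_rot: [180.0, 0.0, -14.8]
contact_force: [0.7, -0.1, 0.8]
gripper_width: 0.0614
gripper_force: 0.0
```

carry_out([
  [0.3, [0, 0, 0], [0, 0, 0]],
  [0.3, [0, 0, 0], [0, 0, 0]],
  [0.3, [0, 0, 0], [0, 0, 0]],
  [0.3, [0, 0, 0], [0, 0, 0]],
  [0.3, [0, 0, 0], [0, 0, 0]],
  [0.3, [0, 0, -3], [0, 0, 0]],
  [0.3, [0, 0, -10], [0, 0, 0]],
  [0.3, [0, 0, -20], [0, 0, 0]],
  [0.3, [0, 0, -32], [0, 0, 0]],
  [0.3, [0, 0, -40], [0, 0, 0]],
  [0.3, [0, 0, -40], [0, 0, 0]],
], squeeze=60)

```text
time_s: 14.15
tcp_pos: [0.5083, -0.0043, 0.151]
eef_rot: [-179.9, -0.1, -14.9]
contact_force: [-0.1, -0.4, -3.3]
gripper_width: 0.0439
gripper_force: 60.0
```

carry_out([
  [0.3, [-6, -8, -10], [0, 0, 0]],
  [0.3, [-18, -26, -22], [0, 0, 0]],
  [0.3, [-34, -50, -32], [0, 0, 0]],
  [0.3, [-54, -80, -32], [0, 0, 0]],
  [0.3, [-74, -110, -32], [0, 0, 0]],
  [0.3, [-94, -140, -32], [0, 0, 0]],
  [0.3, [-114, -170, -32], [0, 0, 0]],
  [0.3, [-134, -199, -32], [0, 0, 0]],
  [0.3, [-154, -229, -32], [0, 0, 0]],
  [0.3, [-174, -258, -32], [0, 0, 0]],
  [0.3, [-190, -282, -32], [0, 0, 0]],
  [0.3, [-201.5, -299.5, -30], [0, 0, 0]],
])

```text
time_s: 15.35
tcp_pos: [0.3883, 0.3387, 0.1797]
eef_rot: [-180.0, -0.0, -14.8]
contact_force: [0.7, 0.1, -2.8]
gripper_width: 0.0434
gripper_force: 60.0
```

carry_out([
  [0.3, [0, 0, 8], [0, 0, 0]],
  [0.3, [0, 0, 23], [0, 0, 0]],
  [0.3, [0, 0, 40], [0, 0, 0]],
  [0.3, [0, 0, 55], [0, 0, 0]],
  [0.3, [0, 0, 65], [0, 0, 0]],
  [0.3, [0, 0, 71], [0, 0, 0]],
  [0.3, [0, 0, 72.5], [0, 0, 0]],
  [0.3, [0, 0, 73], [0, 0, 0]],
  [0.3, [0, 0, 73], [0, 0, 0]],
])

```text
time_s: 16.25
tcp_pos: [0.3896, 0.3363, 0.107]
eef_rot: [180.0, -0.0, -14.9]
contact_force: [-1.6, -2.7, 4.6]
gripper_width: 0.0438
gripper_force: 60.0
```

carry_out([
  [0.4, [0, 0, 0], [0, 0, 0]],
  [0.7, [0, 0, 0], [0, 0, 0]],
  [0.7, [0, 0, 0], [0, 0, 0]],
  [0.7, [0, 0, -15], [0, 0, 0]],
  [0.7, [0, 0, -55], [0, 0, 0]],
  [0.7, [24, 30, -75], [0, 0, 0]],
  [0.7, [274, 332, -75], [0, 0, 0]],
  [0.7, [274, 332, -75], [0, 0, 0]],
  [0.7, [274, 332, -75], [0, 0, 0]],
  [0.7, [274, 332, -75], [0, 0, 0]],
  [0.7, [274, 332, -75], [0, 0, 0]],
  [0.7, [274, 332, -75], [0, 0, 0]],
])

```text
time_s: 17.45
tcp_pos: [0.5318, 0.0274, 0.1818]
eef_rot: [-179.9, -0.1, -14.9]
contact_force: [1.7, 1.9, 0.2]
gripper_width: 0.0616
gripper_force: 0.0
```

carry_out([
  [0.7, [0, 0, 0], [0, 0, 0]],
  [0.7, [0, 0, 0], [0, 0, 0]],
  [0.7, [0, 0, 0], [0, 0, 0]],
  [0.7, [0, 0, 0], [0, 0, 0]],
  [0.7, [0, 0, 0], [0, 0, 0]],
])

```text
time_s: 17.95
tcp_pos: [0.5304, 0.0302, 0.1815]
eef_rot: [-180.0, -0.0, -14.8]
contact_force: [0.1, 0.0, -0.3]
gripper_width: 0.0611
gripper_force: 0.0
```

carry_out([
  [0.7, [25, 30, 0], [0, 0, 0]],
  [0.7, [50, 60, 0], [0, 0, 0]],
  [0.7, [59, 71, 0], [0, 0, 0]],
  [0.7, [59, 71, 0], [0, 0, 0]],
  [0.7, [59, 71, 25], [0, 0, 0]],
  [0.7, [59, 71, 45], [0, 0, 0]],
  [0.7, [59, 71, 60], [0, 0, 0]],
  [0.7, [59, 71, 69], [0, 0, 0]],
  [0.7, [59, 71, 72], [0, 0, 0]],
  [0.7, [59, 71, 72], [0, 0, 0]],
  [0.7, [59, 71, 72], [0, 0, 0]],
])

```text
time_s: 19.05
tcp_pos: [0.5699, -0.0544, 0.1101]
eef_rot: [-180.0, -0.1, -14.9]
contact_force: [0.5, 0.8, -0.2]
gripper_width: 0.0615
gripper_force: 0.0
```

```bash
python3 - <<'E'
from h import *
P=[]
for i in range(4): r.capture("wrist");P.append(r.get_state()["tcp_pos"])
print(np.mean(P,0),np.std(P,0))
E
```

```text
[ 0.56975069 -0.05465544  0.11003514] [8.98216302e-05 8.10510725e-05 1.02872561e-04]
```

carry_out([
  [0.3, [0, 0, 0], [0, 0, 0]],
  [0.3, [0, 0, 0], [0, 0, 0]],
  [0.3, [0, 0, 0], [0, 0, 0]],
  [0.3, [0, 0, 0], [0, 0, 0]],
  [0.3, [0, 0, 0], [0, 0, 0]],
  [0.3, [0, 0, -3], [0, 0, 0]],
  [0.3, [0, 0, -10], [0, 0, 0]],
  [0.3, [0, 0, -22], [0, 0, 0]],
  [0.3, [0, 0, -38], [0, 0, 0]],
  [0.3, [0, 0, -54], [0, 0, 0]],
  [0.3, [0, 0, -65], [0, 0, 0]],
  [0.3, [0, 0, -70], [0, 0, 0]],
])

```text
time_s: 20.45
tcp_pos: [0.57, -0.0547, 0.1811]
eef_rot: [-179.9, -0.1, -14.9]
contact_force: [0.7, 0.2, -3.2]
gripper_width: 0.0438
gripper_force: 60.0
```

carry_out([
  [0.3, [-7, -8, 0], [0, 0, 0]],
  [0.3, [-22, -24, 0], [0, 0, 0]],
  [0.3, [-43, -45, 0], [0, 0, 0]],
  [0.3, [-66, -68, 0], [0, 0, 0]],
  [0.3, [-89, -91, 0], [0, 0, 0]],
  [0.3, [-112, -114, 0], [0, 0, 0]],
  [0.3, [-135, -138, 0], [0, 0, 0]],
  [0.3, [-157, -163, 0], [0, 0, 0]],
  [0.3, [-175, -190, 0], [0, 0, 0]],
  [0.3, [-185, -220, 0], [0, 0, 0]],
  [0.3, [-189, -250, 0], [0, 0, 0]],
  [0.3, [-189.5, -278, 0], [0, 0, 0]],
])

```text
time_s: 21.65
tcp_pos: [0.4563, 0.264, 0.1788]
eef_rot: [180.0, 0.0, -14.8]
contact_force: [1.6, 0.3, -3.0]
gripper_width: 0.0437
gripper_force: 60.0
```

carry_out([
  [0.3, [0, -25, 0], [0, 0, 0]],
  [0.3, [0, -44, 0], [0, 0, 0]],
  [0.3, [0, -54, 4], [0, 0, 0]],
  [0.3, [0, -56.5, 14], [0, 0, 0]],
  [0.3, [0, -56.5, 30], [0, 0, 0]],
  [0.3, [0, -56.5, 46], [0, 0, 0]],
  [0.3, [0, -56.5, 60], [0, 0, 0]],
  [0.3, [0, -56.5, 69], [0, 0, 0]],
  [0.3, [0, -56.5, 72], [0, 0, 0]],
  [0.3, [0, -56.5, 73], [0, 0, 0]],
  [0.3, [0, -56.5, 73], [0, 0, 0]],
])

```text
time_s: 22.75
tcp_pos: [0.4722, 0.3171, 0.1066]
eef_rot: [-180.0, -0.0, -14.9]
contact_force: [0.2, 0.9, -3.0]
gripper_width: 0.0436
gripper_force: 60.0
```

carry_out([
  [0.3, [0, 0, 0.5], [0, 0, 0]],
  [0.3, [0, 0, 1], [0, 0, 0]],
  [0.3, [0, 0, 1], [0, 0, 0]],
  [0.5, [0, 0, 1], [0, 0, 0]],
  [0.7, [0, 0, 1], [0, 0, 0]],
  [0.7, [0, 0, 1], [0, 0, 0]],
  [0.7, [0, 0, -15], [0, 0, 0]],
  [0.7, [0, 0, -55], [0, 0, 0]],
  [0.7, [0, 0, -100], [0, 0, 0]],
  [1, [7, 27, -140], [0, 0, 0]],
])

```text
time_s: 23.75
tcp_pos: [0.4724, 0.2911, 0.248]
eef_rot: [-180.0, -0.0, -14.8]
contact_force: [-0.1, -0.2, 0.0]
gripper_width: 0.0648
gripper_force: 0.0
```

carry_out([
  [1, [64, 251, -24], [0, 0, 0]],
  [1, [64, 251, -24], [0, 0, 0]],
  [1, [64, 251, -24], [0, 0, 0]],
  [1, [64, 251, -24], [0, 0, 0]],
  [1, [64, 251, -24], [0, 0, 0]],
  [1, [64, 251, -24], [0, 0, 0]],
  [1, [64, 251, -24], [0, 0, 0]],
  [1, [64, 251, -24], [0, 0, 0]],
])

```text
time_s: 24.55
tcp_pos: [0.4695, 0.0306, 0.2702]
eef_rot: [-180.0, -0.0, -14.9]
contact_force: [0.1, 1.0, -0.7]
gripper_width: 0.0874
gripper_force: 0.0
```

```bash
python3 - <<'E'
from h import *
print(r.get_state()["tcp_pos"])
c=r.get_calibration("wrist");p,d=r.capture("wrist");np.savez("pics/w4.npz",p=p,d=d,**{k:c[k] for k in c});cv2.imwrite("pics/w4.png",p[:,:,::-1])
caps(p,c,.049,("blue",));H=hsv(p);print(r.get_state()["tcp_pos"])
for col in("red","yellow","green"):
    m=mask(H,col);m[235:]=0
    b=blobs(m,300)[0];P=(cast(c,b[:,0],.007)[:,:2]*1000).astype(np.float32);print(col,cv2.minEnclosingCircle(P),cv2.contourArea(P))
E
```

```text
[0.46948421 0.03059059 0.27023249]
blue all ellipse [570.3   9.6] [51.2 51.7] circ [570.2   9.5] 52.0
blue top ellipse [570.6   9.4] [30.2 30.8] circ [570.7   9.3] 31.0
[0.46943502 0.03101108 0.27006237]
red ((556.9359130859375, -57.80305862426758), 49.13494873046875) 4878.860196986061
yellow ((494.2391357421875, -6.567451477050781), 49.18230056762695) 4852.412638219735
green ((529.0176391601562, 67.8795166015625), 48.28144836425781) 4387.047067953972
```

View pics/w4.png

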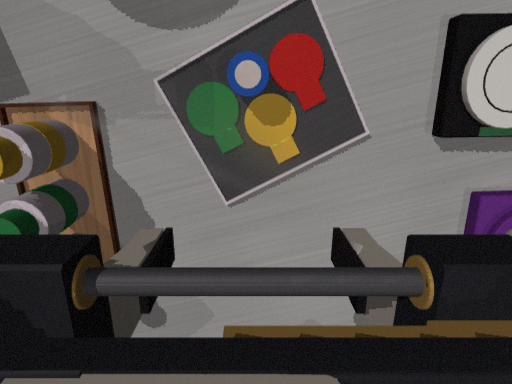

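The pan now holds only the tub at (247,73). The mats show fully: green (213,109), red (297,61) and yellow (271,121), each with its tab.

```bash
cat >> h.py <<'E'
def mats(p,c,z=.007,cols=("red","yellow","green"),lo=(430,-130),hi=(640,140)):
    H=hsv(p);n=((hi[0]-lo[0])*2,(hi[1]-lo[1])*2)
    g=np.stack(np.meshgrid(np.arange(n[0])/2+lo[0],np.arange(n[1])/2+lo[1],indexing="ij"),-1)/1000.
    uv=proj(c,np.c_[g.reshape(-1,2),np.full(n[0]*n[1],z)]).astype(np.float32).reshape(n[0],n[1],2);out={}
    for col in cols:
        m=mask(H,col);m[235:]=0
        w=cv2.threshold(cv2.remap(m,uv[...,0],uv[...,1],cv2.INTER_LINEAR),127,255,0)[1]
        b=blobs(w,1500)[0];w[:]=0;cv2.drawContours(w,[b],-1,255,-1)
        o=cv2.morphologyEx(w,cv2.MORPH_OPEN,cv2.getStructuringElement(cv2.MORPH_ELLIPSE,(105,105)))
        q=blobs(o,1000)[0][:,0,:];ci=cv2.minEnclosingCircle(q);e=cv2.fitEllipse(q)
        f=lambda t:np.round([t[1]/2+lo[0],t[0]/2+lo[1]],1)
        out[col]=f(e[0]);print(col,"circ",f(ci[0]),round(ci[1],1),"ell",f(e[0]),np.round(np.array(e[1])/2,1))
    return out
E
python3 - <<'E'
from h import *
z=np.load("pics/w4.npz");c={k:z[k] for k in("fov_y","cx","cy","view")}
M=mats(z["p"],c);k=list(M);print([np.hypot(*(M[a]-M[b])).round(1) for a,b in((k[0],k[1]),(k[1],k[2]),(k[0],k[2]))])
E
```

```text
red circ [568.5 -55.7] 74.4 ell [569.1 -55.5] [71.3 73.2]
yellow circ [505.9  -4.9] 74.2 ell [506.5  -4.9] [70.9 73.1]
green circ [542.   67.9] 70.5 ell [542.4  68.2] [68.3 70.2]
[np.float64(80.5), np.float64(81.4), np.float64(126.5)]
```

carry_out([
  [1, [30, -2, 30], [0, 0, 0]],
  [1, [65, -4, 65], [0, 0, 0]],
  [1, [95, -6, 100], [0, 0, 0]],
  [1, [102.5, -6, 140], [0, 0, 0]],
  [1, [102.5, -6, 175], [0, 0, 0]],
  [1, [102.5, -6, 205], [0, 0, 0]],
  [1, [102.5, -6, 225], [0, 0, 0]],
  [1, [102.5, -6, 242], [0, 0, 0]],
  [1, [102.5, -6, 253], [0, 0, 0]],
  [1, [102.5, -6, 257.5], [0, 0, 0]],
  [1, [102.5, -6, 257.5], [0, 0, 0]],
])

```text
time_s: 25.7
tcp_pos: [0.5698, 0.0103, 0.0123]
eef_rot: [180.0, 0.0, -14.8]
contact_force: [0.0, -0.2, -0.2]
gripper_width: 0.0875
gripper_force: 0.0
```

carry_out([
  [0.4, [0, 0, 0], [0, 0, 0]],
  [0.4, [0, 0, 0], [0, 0, 0]],
  [0.4, [0, 0, 0], [0, 0, 0]],
  [0.4, [0, 0, 0], [0, 0, 0]],
  [0.4, [0, 0, 0], [0, 0, 0]],
  [0.4, [0, 0, 0], [0, 0, 0]],
  [0.4, [0, 0, -3], [0, 0, 0]],
  [0.4, [0, 0, -8], [0, 0, 0]],
  [0.4, [0, 0, -15], [0, 0, 0]],
  [0.4, [0, 0, -20], [0, 0, 0]],
  [0.4, [0, 0, -20], [0, 0, 0]],
], squeeze=40)

```text
time_s: 26.8
tcp_pos: [0.5706, 0.0099, 0.0339]
eef_rot: [-179.9, -0.1, -14.9]
contact_force: [0.3, 0.2, -1.9]
gripper_width: 0.0509
gripper_force: 40.0
```

carry_out([
  [0.4, [0, 0, -15], [0, 0, 0]],
  [0.4, [0, 0, -40], [0, 0, 0]],
  [0.4, [0, 10, -70], [0, 0, 0]],
  [0.4, [-8, 35, -100], [0, 0, 0]],
  [0.4, [-19, 65, -125], [0, 0, 0]],
  [0.4, [-30, 98, -145], [0, 0, 0]],
  [0.4, [-42, 133, -165], [0, 0, 0]],
  [0.4, [-54, 170, -182], [0, 0, 0]],
  [0.4, [-66, 208, -194], [0, 0, 0]],
  [0.4, [-78, 245, -200], [0, 0, 0]],
  [0.4, [-88, 280, -200], [0, 0, 0]],
  [0.4, [-95, 304, -200], [0, 0, 0]],
])

```text
time_s: 28.0
tcp_pos: [0.3985, -0.261, 0.2332]
eef_rot: [-180.0, -0.0, -14.9]
contact_force: [0.2, -0.6, -2.3]
gripper_width: 0.0511
gripper_force: 40.0
```

carry_out([
  [0.4, [0, 0, 0], [0, 0, 0]],
  [0.4, [0, 0, 0], [0, 0, 0]],
  [0.4, [0, 0, 0], [0, 0, 0]],
])

```text
time_s: 28.3
tcp_pos: [0.4001, -0.2593, 0.2327]
eef_rot: [-180.0, 0.0, -14.9]
contact_force: [-0.4, -0.2, -1.3]
gripper_width: 0.0514
gripper_force: 40.0
```

```bash
python3 - <<'E'
from h import *
print(r.get_state()["tcp_pos"])
c=r.get_calibration("wrist");p,d=r.capture("wrist");np.savez("pics/w5.npz",p=p,d=d,**{k:c[k] for k in c});cv2.imwrite("pics/w5.png",p[:,:,::-1])
H=hsv(p);m=((H[:,:,2]>175)&(H[:,:,1]<50)).astype(np.uint8)*255;m[235:]=0
for b in blobs(m,1000)[:4]:
    P=(cast(c,b[:,0],.04)[:,:2]*1000).astype(np.float32);print(np.round(b[:,0].mean(0)),cv2.fitEllipse(P))
E
```

```text
[ 0.40014587 -0.25933326  0.23268703]
[277.  79.] ((482.054443359375, -310.36529541015625), (119.97051239013672, 120.43546295166016), 151.49940490722656)
```

View pics/w5.png

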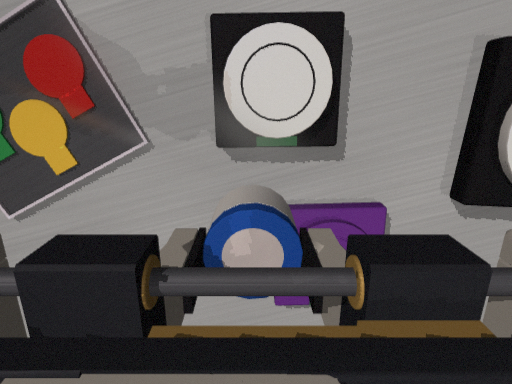

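The scale plate is centred at (277,79) with its ring and green display in view. The tub is held upright.

carry_out([
  [0.4, [12, 4, 8], [0, 0, 0]],
  [0.4, [34, 10, 25], [0, 0, 0]],
  [0.4, [60, 18, 50], [0, 0, 0]],
  [0.4, [82, 25, 78], [0, 0, 0]],
  [0.4, [92, 28, 105], [0, 0, 0]],
  [0.4, [92, 28, 130], [0, 0, 0]],
  [0.4, [92, 28, 150], [0, 0, 0]],
  [0.4, [92, 28, 165], [0, 0, 0]],
  [0.4, [92, 28, 174], [0, 0, 0]],
  [0.4, [92, 28, 179], [0, 0, 0]],
  [0.4, [92, 28, 181], [0, 0, 0]],
  [0.4, [92, 28, 181], [0, 0, 0]],
])

```text
time_s: 29.55
tcp_pos: [0.4822, -0.3104, 0.052]
eef_rot: [180.0, -0.0, -14.9]
contact_force: [0.4, -0.1, -2.1]
gripper_width: 0.0513
gripper_force: 40.0
```

carry_out([
  [0.4, [0, 0, 0.5], [0, 0, 0]],
  [0.4, [0, 0, 1], [0, 0, 0]],
  [0.4, [0, 0, 1.5], [0, 0, 0]],
  [0.4, [0, 0, 2], [0, 0, 0]],
  [0.4, [0, 0, 2], [0, 0, 0]],
])

```text
time_s: 30.05
tcp_pos: [0.4817, -0.3104, 0.0498]
eef_rot: [-180.0, -0.0, -14.9]
contact_force: [-1.1, 0.4, -2.4]
gripper_width: 0.051
gripper_force: 40.0
```

carry_out([
  [0.4, [0, 0, 0.5], [0, 0, 0]],
  [0.4, [0, 0, 0.5], [0, 0, 0]],
  [0.4, [0, 0, 1], [0, 0, 0]],
  [0.4, [0, 0, 1], [0, 0, 0]],
])

```text
time_s: 30.45
tcp_pos: [0.4817, -0.3104, 0.0491]
eef_rot: [180.0, -0.0, -14.9]
contact_force: [-0.8, 0.5, 1.4]
gripper_width: 0.0511
gripper_force: 40.0
```

carry_out([
  [0.65, [0, 0, 0], [0, 0, 0]],
  [0.8, [0, 0, 0], [0, 0, 0]],
  [1, [0, 0, 0], [0, 0, 0]],
  [1, [0, 0, 0], [0, 0, 0]],
  [1, [0, 0, -10], [0, 0, 0]],
  [1, [0, 0, -35], [0, 0, 0]],
  [1, [0, 0, -75], [0, 0, 0]],
  [1, [-10, 0, -120], [0, 0, 0]],
  [1, [-40, 0, -155], [0, 0, 0]],
  [1, [-80, 0, -180], [0, 0, 0]],
  [1, [-90, 0, -180], [0, 0, 0]],
  [1, [-90, 0, -180], [0, 0, 0]],
])

```text
time_s: 31.65
tcp_pos: [0.3939, -0.2871, 0.2307]
eef_rot: [-180.0, -0.2, -14.9]
contact_force: [0.4, -1.1, -0.4]
gripper_width: 0.0875
gripper_force: 0.0
```

```bash
python3 - <<'E'
from h import *
print(r.get_state()["tcp_pos"])
c=r.get_calibration("wrist");p,d=r.capture("wrist");np.savez("pics/w6.npz",p=p,d=d,**{k:c[k] for k in c});cv2.imwrite("pics/w6.png",p[:,:,::-1])
caps(p,c,.085,("blue",))
E
```

```text
[ 0.39386086 -0.28705607  0.2306909 ]
blue all ellipse [ 482.  -310.8] [50.1 50.5] circ [ 482.  -310.7] 50.8
blue top ellipse [ 482.2 -311.1] [30.1 31.1] circ [ 482.3 -311. ] 31.0
```

View pics/w6.png

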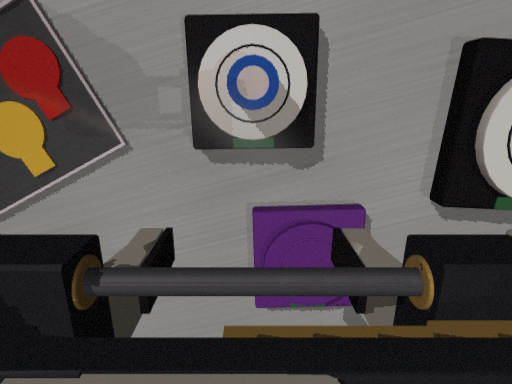

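The tub stands centred inside the ring at (252,82). Next I go back to the tray for the red canister.

carry_out([
  [0.7, [-9, -326, -40], [0, 0, 0]],
  [0.7, [-9, -326, -40], [0, 0, 0]],
  [0.7, [-9, -326, -40], [0, 0, 0]],
  [0.7, [-9, -326, -40], [0, 0, 0]],
  [0.7, [-9, -326, -40], [0, 0, 0]],
  [0.7, [-9, -326, -40], [0, 0, 0]],
  [0.7, [-9, -326, -40], [0, 0, 0]],
  [0.7, [-9, -326, -40], [0, 0, 0]],
  [0.7, [-9, -326, -40], [0, 0, 0]],
])

```text
time_s: 32.6
tcp_pos: [0.4701, 0.031, 0.2676]
eef_rot: [179.9, 0.1, -14.8]
contact_force: [-0.7, -0.7, -0.0]
gripper_width: 0.0611
gripper_force: 0.0
```

carry_out([
  [0.7, [-170, -255, -11], [0, 0, 0]],
  [0.7, [-170, -255, -11], [0, 0, 0]],
  [0.7, [-170, -255, -11], [0, 0, 0]],
  [0.7, [-170, -255, -11], [0, 0, 0]],
  [0.7, [-170, -255, -11], [0, 0, 0]],
  [0.7, [-170, -255, -11], [0, 0, 0]],
  [0.7, [-170, -255, -11], [0, 0, 0]],
  [0.7, [-170, -255, -11], [0, 0, 0]],
  [0.7, [-170, -255, -11], [0, 0, 0]],
  [0.7, [-170, -255, -11], [0, 0, 0]],
])

```text
time_s: 33.6
tcp_pos: [0.3716, 0.3188, 0.2796]
eef_rot: [180.0, 0.0, -15.0]
contact_force: [0.8, -0.6, -0.4]
gripper_width: 0.0613
gripper_force: 0.0
```

```bash
python3 - <<'E'
from h import *
print(r.get_state()["tcp_pos"])
c=r.get_calibration("wrist");p,d=r.capture("wrist");np.savez("pics/w7.npz",p=p,d=d,**{k:c[k] for k in c});cv2.imwrite("pics/w7.png",p[:,:,::-1])
caps(p,c,.134)
P=[]
for i in range(3): P.append(r.get_state()["tcp_pos"]);r.capture("wrist")
print(np.mean(P,0))
E
```

```text
[0.37159463 0.31878604 0.27964002]
red all ellipse [390.  334.8] [44.5 47.6] circ [390.3 334.7] 47.5
red top ellipse [388.8 335.5] [43.8 44.8] circ [388.8 335.5] 44.9
yellow all ellipse [467.8  82.7] [35.8 55.5] circ [467.   82.7] 55.6
yellow top ellipse [470.6  82.6] [32.3 56.6] circ [467.   82.8] 52.1
green all ellipse [472.7 316.3] [43.5 44.4] circ [472.7 316.3] 44.5
green top ellipse [474.8 316.7] [39.2 42.5] circ [473.4 316.8] 43.2
[0.37156469 0.31902362 0.27985778]
```

carry_out([
  [0.7, [13.5, -20, 40], [0, 0, 0]],
  [0.7, [13.5, -20, 80], [0, 0, 0]],
  [0.7, [13.5, -20, 110], [0, 0, 0]],
  [0.7, [13.5, -20, 135], [0, 0, 0]],
  [0.7, [13.5, -20, 155], [0, 0, 0]],
  [0.7, [13.5, -20, 168], [0, 0, 0]],
  [0.7, [13.5, -20, 173.5], [0, 0, 0]],
  [0.7, [13.5, -20, 173.5], [0, 0, 0]],
  [0.3, [13.5, -20, 173.5], [0, 0, 0]],
  [0.3, [13.5, -20, 173.5], [0, 0, 0]],
  [0.3, [13.5, -20, 173.5], [0, 0, 0]],
  [0.3, [13.5, -20, 173.5], [0, 0, 0]],
], squeeze=60)

```text
time_s: 35.0
tcp_pos: [0.3895, 0.3363, 0.1071]
eef_rot: [-179.9, -0.0, -14.9]
contact_force: [-0.5, -0.4, 4.6]
gripper_width: 0.0433
gripper_force: 60.0
```

carry_out([
  [0.3, [0, 0, 0], [0, 0, 0]],
  [0.3, [0, 0, -3], [0, 0, 0]],
  [0.3, [0, 0, -10], [0, 0, 0]],
  [0.3, [0, 0, -22], [0, 0, 0]],
  [0.3, [0, 0, -38], [0, 0, 0]],
  [0.3, [0, 0, -54], [0, 0, 0]],
  [0.3, [0, 0, -65], [0, 0, 0]],
  [0.3, [0, 0, -70], [0, 0, 0]],
])

```text
time_s: 35.8
tcp_pos: [0.3895, 0.3366, 0.1778]
eef_rot: [-179.9, -0.0, -14.9]
contact_force: [0.8, 1.5, -2.8]
gripper_width: 0.0437
gripper_force: 60.0
```

carry_out([
  [0.3, [0, 8, 0], [0, 0, 0]],
  [0.3, [2, 26, 0], [0, 0, 0]],
  [0.3, [10, 52, 0], [0, 0, 0]],
  [0.3, [27, 79, 0], [0, 0, 0]],
  [0.3, [50, 103, 0], [0, 0, 0]],
  [0.3, [74, 126, 0], [0, 0, 0]],
  [0.3, [98, 149, 0], [0, 0, 0]],
  [0.3, [122, 172, 0], [0, 0, 0]],
  [0.3, [146, 195, 0], [0, 0, 0]],
  [0.3, [170, 219, 0], [0, 0, 0]],
  [0.3, [194, 243, 0], [0, 0, 0]],
  [0.3, [217, 267, 0], [0, 0, 0]],
])

```text
time_s: 37.0
tcp_pos: [0.5293, 0.02, 0.1754]
eef_rot: [180.0, 0.1, -14.9]
contact_force: [1.3, 1.0, -3.1]
gripper_width: 0.0437
gripper_force: 60.0
```

carry_out([
  [0.3, [22, 23, 0], [0, 0, 0]],
  [0.3, [42, 44, 0], [0, 0, 0]],
  [0.3, [54, 59, 0], [0, 0, 0]],
  [0.3, [57, 65, 4], [0, 0, 0]],
  [0.3, [57, 65, 14], [0, 0, 0]],
  [0.3, [57, 65, 28], [0, 0, 0]],
  [0.3, [57, 65, 42], [0, 0, 0]],
  [0.3, [57, 65, 54], [0, 0, 0]],
  [0.3, [57, 65, 62], [0, 0, 0]],
  [0.3, [57, 65, 65], [0, 0, 0]],
  [0.3, [57, 65, 66], [0, 0, 0]],
  [0.3, [57, 65, 66], [0, 0, 0]],
])

```text
time_s: 38.2
tcp_pos: [0.5689, -0.055, 0.1105]
eef_rot: [-180.0, -0.0, -14.9]
contact_force: [-0.8, 1.5, -3.5]
gripper_width: 0.0433
gripper_force: 60.0
```

```bash
python3 - <<'E'
from h import *
P=[]
for i in range(3): r.capture("wrist");s=r.get_state();P.append(np.r_[s["tcp_pos"],s["contact_force"]])
print(np.mean(P,0).round(4))
E
```

```text
[ 0.5689 -0.0551  0.1107  0.4419 -0.0364 -2.5483]
```

carry_out([
  [0.3, [0, 0, 0.5], [0, 0, 0]],
  [0.3, [0, 0, 1], [0, 0, 0]],
  [0.3, [0, 0, 1.5], [0, 0, 0]],
  [0.3, [0, 0, 1.5], [0, 0, 0]],
  [0.5, [0, 0, 1.5], [0, 0, 0]],
  [0.7, [0, 0, 1.5], [0, 0, 0]],
  [0.7, [0, 0, 1.5], [0, 0, 0]],
  [0.7, [0, 0, -15], [0, 0, 0]],
  [0.7, [0, 0, -50], [0, 0, 0]],
  [0.7, [0, 0, -75], [0, 0, 0]],
])

```text
time_s: 39.35
tcp_pos: [0.5691, -0.0552, 0.1869]
eef_rot: [180.0, -0.1, -14.9]
contact_force: [0.9, 0.2, 0.6]
gripper_width: 0.0611
gripper_force: 0.0
```

carry_out([
  [0.7, [-104, -337, 0], [0, 0, 0]],
  [0.7, [-104, -337, 0], [0, 0, 0]],
  [0.7, [-104, -337, 0], [0, 0, 0]],
  [0.7, [-104, -337, 0], [0, 0, 0]],
  [0.7, [-104, -337, 0], [0, 0, 0]],
  [0.7, [-104, -337, 0], [0, 0, 0]],
  [0.7, [-104, -337, 0], [0, 0, 0]],
  [0.7, [-104, -337, 0], [0, 0, 0]],
  [0.7, [-104, -337, 0], [0, 0, 0]],
  [0.7, [-104, -337, 0], [0, 0, 0]],
])

```text
time_s: 40.35
tcp_pos: [0.5546, 0.2967, 0.185]
eef_rot: [180.0, 0.0, -14.9]
contact_force: [0.6, -0.5, 0.5]
gripper_width: 0.0612
gripper_force: 0.0
```

carry_out([
  [0.7, [0, 0, 25], [0, 0, 0]],
  [0.7, [0, 0, 48], [0, 0, 0]],
  [0.7, [0, 0, 65], [0, 0, 0]],
  [0.7, [0, 0, 75], [0, 0, 0]],
  [0.7, [0, 0, 79], [0, 0, 0]],
  [0.7, [0, 0, 79], [0, 0, 0]],
  [0.7, [0, 0, 79], [0, 0, 0]],
])

```text
time_s: 41.05
tcp_pos: [0.5553, 0.2973, 0.1072]
eef_rot: [-179.9, -0.1, -14.9]
contact_force: [-0.4, 1.1, -0.2]
gripper_width: 0.0613
gripper_force: 0.0
```

```bash
python3 - <<'E'
from h import *
P=[]
for i in range(3): r.capture("wrist");s=r.get_state();P.append(np.r_[s["tcp_pos"],s["contact_force"]])
print(np.mean(P,0).round(4))
E
```

```text
[ 0.5552  0.2975  0.1073 -0.023   0.2283  0.5353]
```

carry_out([
  [0.3, [0, 0, 0], [0, 0, 0]],
  [0.3, [0, 0, 0], [0, 0, 0]],
  [0.3, [0, 0, 0], [0, 0, 0]],
  [0.3, [0, 0, 0], [0, 0, 0]],
  [0.3, [0, 0, 0], [0, 0, 0]],
  [0.3, [0, 0, -3], [0, 0, 0]],
  [0.3, [0, 0, -10], [0, 0, 0]],
  [0.3, [0, 0, -22], [0, 0, 0]],
  [0.3, [0, 0, -38], [0, 0, 0]],
  [0.3, [0, 0, -54], [0, 0, 0]],
  [0.3, [0, 0, -65], [0, 0, 0]],
  [0.3, [0, 0, -70], [0, 0, 0]],
])

```text
time_s: 42.4
tcp_pos: [0.5552, 0.2977, 0.1781]
eef_rot: [-179.9, -0.1, -14.9]
contact_force: [-0.1, 0.0, -4.8]
gripper_width: 0.0436
gripper_force: 60.0
```

carry_out([
  [0.3, [1, 8, 0], [0, 0, 0]],
  [0.3, [2, 25, 0], [0, 0, 0]],
  [0.3, [5, 52, 0], [0, 0, 0]],
  [0.3, [9, 84, 0], [0, 0, 0]],
  [0.3, [12, 117, 0], [0, 0, 0]],
  [0.3, [15, 150, 0], [0, 0, 0]],
  [0.3, [19, 183, 0], [0, 0, 0]],
  [0.3, [22, 216, 0], [0, 0, 0]],
  [0.3, [25, 248, 0], [0, 0, 0]],
  [0.3, [28, 276, 0], [0, 0, 0]],
  [0.3, [30, 296, 0], [0, 0, 0]],
  [0.3, [31, 304, 0], [0, 0, 0]],
])

```text
time_s: 43.6
tcp_pos: [0.5047, -0.0072, 0.1756]
eef_rot: [179.9, 0.1, -15.0]
contact_force: [0.6, 0.9, -4.4]
gripper_width: 0.0441
gripper_force: 60.0
```

carry_out([
  [0.3, [0, 0, 5], [0, 0, 0]],
  [0.3, [0, 0, 16], [0, 0, 0]],
  [0.3, [0, 0, 30], [0, 0, 0]],
  [0.3, [0, 0, 44], [0, 0, 0]],
  [0.3, [0, 0, 56], [0, 0, 0]],
  [0.3, [0, 0, 63], [0, 0, 0]],
  [0.3, [0, 0, 65.5], [0, 0, 0]],
  [0.3, [0, 0, 66.5], [0, 0, 0]],
  [0.3, [0, 0, 67], [0, 0, 0]],
  [0.3, [0, 0, 67], [0, 0, 0]],
])

```text
time_s: 44.6
tcp_pos: [0.5069, -0.0044, 0.1097]
eef_rot: [-180.0, -0.0, -14.9]
contact_force: [0.1, -1.0, -4.7]
gripper_width: 0.0436
gripper_force: 60.0
```

carry_out([
  [0.3, [0, 0, 0.5], [0, 0, 0]],
  [0.3, [0, 0, 1], [0, 0, 0]],
  [0.3, [0, 0, 1], [0, 0, 0]],
  [0.5, [0, 0, 1], [0, 0, 0]],
  [0.7, [0, 0, 1], [0, 0, 0]],
  [0.7, [0, 0, 1], [0, 0, 0]],
  [0.7, [0, 0, -15], [0, 0, 0]],
  [0.7, [0, 0, -50], [0, 0, 0]],
  [0.7, [0, 0, -75], [0, 0, 0]],
])

```text
time_s: 45.5
tcp_pos: [0.5072, -0.0045, 0.186]
eef_rot: [-180.0, -0.1, -14.9]
contact_force: [0.5, -0.2, -0.0]
gripper_width: 0.0612
gripper_force: 0.0
```

carry_out([
  [0.7, [-116, -302, 0], [0, 0, 0]],
  [0.7, [-116, -302, 0], [0, 0, 0]],
  [0.7, [-116, -302, 0], [0, 0, 0]],
  [0.7, [-116, -302, 0], [0, 0, 0]],
  [0.7, [-116, -302, 0], [0, 0, 0]],
  [0.7, [-116, -302, 0], [0, 0, 0]],
  [0.7, [-116, -302, 0], [0, 0, 0]],
  [0.7, [-116, -302, 0], [0, 0, 0]],
  [0.7, [-116, -302, 0], [0, 0, 0]],
  [0.7, [-116, -302, 0], [0, 0, 0]],
])

```text
time_s: 46.5
tcp_pos: [0.4721, 0.3165, 0.1842]
eef_rot: [180.0, 0.0, -14.9]
contact_force: [0.3, -0.0, -0.0]
gripper_width: 0.0615
gripper_force: 0.0
```

carry_out([
  [0.7, [0, 0, 25], [0, 0, 0]],
  [0.7, [0, 0, 48], [0, 0, 0]],
  [0.7, [0, 0, 65], [0, 0, 0]],
  [0.7, [0, 0, 75], [0, 0, 0]],
  [0.7, [0, 0, 78], [0, 0, 0]],
  [0.7, [0, 0, 78], [0, 0, 0]],
  [0.7, [0, 0, 78], [0, 0, 0]],
])

```text
time_s: 47.2
tcp_pos: [0.4726, 0.3174, 0.1072]
eef_rot: [-179.9, -0.0, -14.9]
contact_force: [-0.4, 0.4, -0.3]
gripper_width: 0.0609
gripper_force: 0.0
```

carry_out([
  [0.3, [0, 0, 0], [0, 0, 0]],
  [0.3, [0, 0, 0], [0, 0, 0]],
  [0.3, [0, 0, 0], [0, 0, 0]],
  [0.3, [0, 0, 0], [0, 0, 0]],
  [0.3, [0, 0, 0], [0, 0, 0]],
  [0.3, [0, 0, -3], [0, 0, 0]],
  [0.3, [0, 0, -10], [0, 0, 0]],
  [0.3, [0, 0, -22], [0, 0, 0]],
  [0.3, [0, 0, -38], [0, 0, 0]],
  [0.3, [0, 0, -54], [0, 0, 0]],
  [0.3, [0, 0, -65], [0, 0, 0]],
  [0.3, [0, 0, -70], [0, 0, 0]],
])

```text
time_s: 48.4
tcp_pos: [0.4725, 0.3176, 0.1779]
eef_rot: [-179.9, -0.1, -14.9]
contact_force: [-0.4, -0.0, -3.0]
gripper_width: 0.0438
gripper_force: 60.0
```

carry_out([
  [0.3, [4, 7, 0], [0, 0, 0]],
  [0.3, [12, 20, 0], [0, 0, 0]],
  [0.3, [26, 43, 0], [0, 0, 0]],
  [0.3, [41, 69, 0], [0, 0, 0]],
  [0.3, [56, 95, 0], [0, 0, 0]],
  [0.3, [71, 121, 0], [0, 0, 0]],
  [0.3, [86, 147, 0], [0, 0, 0]],
  [0.3, [101, 172, 0], [0, 0, 0]],
  [0.3, [115, 195, 0], [0, 0, 0]],
  [0.3, [125, 212, 0], [0, 0, 0]],
  [0.3, [131.5, 222.5, 0], [0, 0, 0]],
  [0.3, [131.5, 222.5, 2], [0, 0, 0]],
])

```text
time_s: 49.6
tcp_pos: [0.5419, 0.0663, 0.1738]
eef_rot: [180.0, 0.0, -15.0]
contact_force: [-0.7, -0.0, -2.8]
gripper_width: 0.0437
gripper_force: 60.0
```

carry_out([
  [0.3, [0, 0, 5], [0, 0, 0]],
  [0.3, [0, 0, 16], [0, 0, 0]],
  [0.3, [0, 0, 30], [0, 0, 0]],
  [0.3, [0, 0, 44], [0, 0, 0]],
  [0.3, [0, 0, 55], [0, 0, 0]],
  [0.3, [0, 0, 62], [0, 0, 0]],
  [0.3, [0, 0, 64], [0, 0, 0]],
  [0.3, [0, 0, 65], [0, 0, 0]],
  [0.3, [0, 0, 65], [0, 0, 0]],
])

```text
time_s: 50.5
tcp_pos: [0.5423, 0.0683, 0.11]
eef_rot: [-180.0, -0.0, -14.9]
contact_force: [-2.2, -0.8, 2.1]
gripper_width: 0.0437
gripper_force: 60.0
```

carry_out([
  [0.4, [0, 0, 0.5], [0, 0, 0]],
  [0.5, [0, 0, 0.5], [0, 0, 0]],
  [0.7, [0, 0, 0.5], [0, 0, 0]],
  [0.7, [0, 0, 0.5], [0, 0, 0]],
  [0.7, [0, 0, -15], [0, 0, 0]],
  [0.7, [0, 0, -50], [0, 0, 0]],
  [0.7, [0, 0, -85], [0, 0, 0]],
  [0.7, [-25, 23, -120], [0, 0, 0]],
  [0.7, [-60, 55, -150], [0, 0, 0]],
  [0.7, [-60, 55, -160], [0, 0, 0]],
  [0.7, [-60, 55, -160], [0, 0, 0]],
  [0.7, [-60, 55, -160], [0, 0, 0]],
])

```text
time_s: 51.7
tcp_pos: [0.4702, 0.0309, 0.2693]
eef_rot: [-179.9, -0.0, -14.9]
contact_force: [-0.3, 0.8, -0.3]
gripper_width: 0.0611
gripper_force: 0.0
```

```bash
python3 - <<'E'
from h import *
c=r.get_calibration("wrist");p,d=r.capture("wrist");caps(p,c,.137)
t=r.capture("top")[0]
cv2.imwrite("pics/fin.png",np.hstack([p[:240,:400],cv2.resize(t[90:250,50:370],(480,240))])[:,:800,::-1])
E
```

```text
red all ellipse [567.3 -53.8] [44.2 48.1] circ [566.9 -53.7] 48.1
red top ellipse [568.  -55.4] [43.8 44.7] circ [567.9 -55.2] 44.8
yellow all ellipse [507.8  -4.6] [44.2 46.1] circ [507.9  -4.2] 46.3
yellow top ellipse [507.6  -4.8] [43.6 43.6] circ [507.7  -4.6] 44.0
green all ellipse [541.8  67.6] [42.8 43.7] circ [541.7  67.4] 44.2
green top ellipse [542.9  82. ] [14.2 27.2] circ [542.1  82.7] 26.2
```

View pics/fin.png

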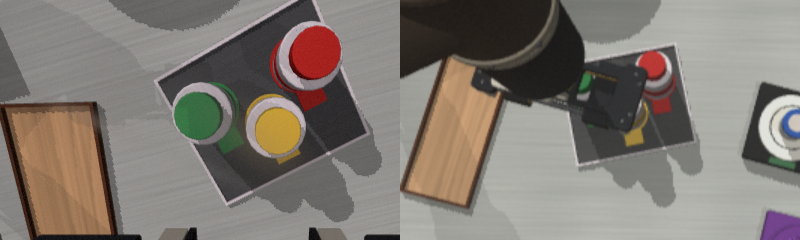

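All three canisters stand on their own-colour mats and the tub is on the scale. A quick depth check will show whether the caps are level.

```bash
python3 - <<'E'
from h import *
c=r.get_calibration("wrist");p,d=r.capture("wrist")
f=192/np.tan(np.radians(c["fov_y"]/2));V=np.array(c["view"])
v,u=np.mgrid[0:384,0:512];q=np.stack([(u-c["cx"])/f*d,(v-c["cy"])/f*d,d],-1);W=(q-V[:3,3])@V[:3,:3]
for n,x,y in(("g",.542,.068),("y",.5076,-.0047),("r",.568,-.055)):
    k=(d>0)&(np.hypot(W[...,0]-x,W[...,1]-y)<.018)&(abs(W[...,2]-.137)<.02);A=W[k];s=np.linalg.lstsq(np.c_[A[:,:2]-[x,y],np.ones(len(A))],A[:,2],rcond=None)[0];print(n,len(A),s[2].round(4),np.degrees(s[:2]).round(2))
E
```

```text
g 1120 0.136 [ 0.22 -0.07]
y 1071 0.136 [0.1  0.05]
r 1318 0.136 [-0.04 -0.12]
```

Caps are level and at the right height, and the gripper is clear, so I'm handing in.

```bash
python3 -c "
from plant import r
print(r.close_job())"
```

```text
the job is handed in; nothing more can be done
None
```

The job is handed in: the tub stands centred in the scale's ring and each canister stands upright on its own-colour mat within about 1.5 mm; the yellow one slipped from the grip on the first lift but stayed upright on its mat.

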